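# Post a rejected pressing through the flap of the reject box

## Robot

A 6-joint arm with a two-finger parallel gripper is mounted at the origin on the work surface. World frame = base frame: x ahead of the robot, y to its left, z up, the work surface at z = 0. Lengths are in mm, angles in rad, forces in N, time in s.
With the tool pointing down it reaches from about 350 to 775 mm from the base axis. Payload 7.3 kg.
Tool frame: the origin (TCP) lies at the very end of the fingers, on their centre line; the grasp point (between the pads) lies 19 mm behind it; z points along the fingers, y is the line along which they close (so a half turn about z gives the same grasp; the last joint's range is limited). The gripper opens to 92 mm and grips with 3 to 60 N. Pads are 19 mm wide; open, the fingers measure 130 mm over their backs; the gripper's body (75 mm by 190 mm) begins 47 mm behind the grasp point.
Start: joints at [-1.408, 0.342, 1.524, -0, 1.275, -0.146], TCP at [159.578, -500.18, 226.741] pointing down, gripper open.
Joint ranges: [-2.53, 2.53], [-0.77, 2.02], [0.04, 2.7], [-1, 4.14], [0.28, 2.66], [-3.11, 3.11]. Speed limits (rad/s): [2.57, 2.57, 3.14, 3.14, 3.14, 3.14].

## Interface

Orientations are given as [roll, pitch, yaw] about the fixed x, y, z axes, in that order (R = Rz(yaw) Ry(pitch) Rx(roll)).
In Python, from plant import get_obs, vision, workorder gives the robot as it stands.
- The arm moves only by the shell command python3 -m pendant 'ROWS' [OPENING]. ROWS is a JSON object of lists of equal length, an entry for each row: "dp": the shift along the tool's x, y, z in m, a list of three; "rotation": the turn, a rotation vector about the tool's x, y, z in rad, a list of three. A call has 1 to 8 rows; each row is the pose to reach, as a shift and turn from the pose commanded when the call began, along the tool's axes at that moment; what a row does not reach only later rows make up. A row lasts 1/8 s, in which the tool goes at most 62.5 mm and 10.7 degrees, less where a joint would pass 70% of its speed; a pose out of reach is approached as far as the arm can. A call with a gripper value outside its range is refused whole. OPENING is the finger opening in m, from 0 to 0.0918, set as the call begins (- or left out, the last holds). The fingers move at their own pace and stop on an object; the grip force is fixed at half the most. Time passes only in rows, so rows that repeat a pose let the fingers close. It gives the time, the measured TCP pose, the force, the opening and the grip force at its end, in the units of the state.
- get_obs(): the state, without advancing time (a new reading comes with each control period).
- vision.capture(name): name is "scene" or "top" or "wrist"; returns a dict with "pixels" (420x560x3 uint8, red, green, blue), "vfov" (degrees; the focal length in pixels is half the picture's height over the tangent of half this angle, whatever the lens; pixels are square), "cx", "cy" (the principal point, pixels), "dist" ([k1, k2, p1, p2, k3] as OpenCV has them; the pictures are not rectified), "pose" (4x4, takes a point from camera to world coordinates); the wrist camera has in their place "T_tool_cam" (4x4, takes a point from camera to tool coordinates, whose origin is the TCP and whose axes are the flange's). Camera axes: x right, y up, looking along -z (the intrinsics and any distortion apply to the point x, -y, -z); pixel columns grow to the right and rows downward; lengths in mm; the calibration is good to about 2 mm. A picture is of the moment at which its call begins: read the wrist's pose just before it. There is no depth.
- workorder.close_job(): hands the job in; it is judged then, once.
The state is a dict: "time": time; "joint_positions": joint angles; "dq": joint speeds; "tau": joint torques, N m; "tool_pos": TCP position; "tcp_rot": TCP orientation; "contact_force": force on the tool from outside, world axes, zero at the start; "moment": the same for the moment, N m; "grip_width": finger opening in mm; "finger_force": force on a finger pad.
Only numpy, scipy, OpenCV 4.12 (cv2) and the standard library are available. Lean on these libraries where they do the work, as an engineer would, in place of code of your own. Each camera call takes 0.05 s, during which the arm holds its last target. There are 200 camera calls.

## Task

Of the two pressed metal covers lying on the shelf of the red reject box, the one with the red paint marks has failed inspection: with the fingertips slide it along the shelf and in under the yellow gravity flap, far enough that it drops down into the box, then draw the fingers back out so that the flap swings shut. Only push it, do not pick it up, and leave the green-marked cover and the things on the bench where they are.

Things in the scene. Friction and masses are not known exactly. Their poses are not given: they have to be found in the camera images.
- reject_box: Red sheet-steel reject box, fixed on the bench, 270 mm wide. Origin on the bench under the middle of the flap; +x points into the box (the way the cover is pushed), +y to the left of that, z up. The mouth is at x = 0, clear from y = -131 to +131 mm and from the shelf up to the hinge rod. Box body from x = 0 to +220 mm; its flat roof with clear window is 92 mm above the shelf.
- shelf (a point): Middle of the shelf's open front edge, on its top face: box frame (-200, 0, 80) mm. The shelf is a level steel plate, its top 80 mm above the bench, 270 mm wide, running in +x from here to the sill 230 mm away. Rims 10 mm high, 3 mm wide along both sides up to the mouth; none at the front.
- sill (a point): Middle of the sill edge where the shelf ends inside the box, on its top face: box frame (30, 0, 80) mm. Past its rounded nose a slick white 45 degree slide falls to the box floor, 4 mm above the bench. A cover tips and drops in by itself once its centre is some 10 to 20 mm past the sill.
- hinge (a point): Middle of the flap's hinge rod (11 mm thick, along box y): box frame (0, 0, 160) mm, so 80 mm above the shelf. Fingers pushing the cover past the sill have to reach in under it a little, leaning (hand back towards the shelf's front, fingertips forward).
- flap (a joint): Yellow sheet-metal flap (254 x 76 mm, about 0.1 kg) hung on the rod across the top of the mouth; swings freely and inward only, closing by its own weight. In rad: 0 = shut on its stop (lower edge 7 mm inside the rod, 4 mm above the shelf), grows as it swings in, 1.35 = fully open. A cover pushed against it opens it with about 1 N and slides on under it.
- flap_edge (a point): Middle of the flap's lower edge, 73 mm from the hinge rod; moves with the flap.
- reject_part: Round pressed metal cover with RED paint marks on top (a disc in the middle and two dabs near the rim), lying on the shelf. Diameter 84 mm, upright skirt 15 mm high, crown 22 to 25 mm high with five small bosses, 0.14 kg (0.7 to 1.4 times). Origin at the centre of its underside, z up.
- good_part: The same kind of cover with GREEN paint marks, lying beside the other on the shelf; leave it there. Origin at the centre of its underside.
- buffer: Orange round urethane die buffer, diameter 48 mm, 55 mm high, standing on the bench in front of the shelf; bystander. Origin at the centre of its underside.
- bush: Bronze guide bush, ring of 48 mm outer diameter, 38 mm high, standing on the bench; bystander. Origin at the centre of its underside.
- wrench: Steel spanner, 190 mm long, lying on the bench; bystander. Origin near its middle, on its underside.
There are look-alikes about, which are no part of the job. What is shaped like the reject_part but black or turquoise is not meant.

How it is judged:
By the outcome, as a careful person would: the job done as asked, in the order asked, and still so for the second after the job is handed in, with the robot touching nothing.
It also fails if it takes over 42 s, if anything falls off the work surface, if the arm or the gripper's body presses on something with over 40 N, if the wrist force passes 120 N, or if a joint passes its speed limit or range.

## Working session

There is one attempt and no reset: what is moved stays moved. The work goes in short steps, Python scripts to look and compute and a shell command to move; the robot and the scene stay as the last step left them, time stands still between calls to the robot, and variables do not carry over. Pictures are saved under pics/ and viewed, at most 10 in all, crops included, and the job is handed in when it is done.

```bash
ls; mkdir -p pics
cat > h.py <<'E'
import numpy as np, cv2, json
from plant import get_obs, vision, workorder
def cap(n):
    c=vision.capture(n); return c
def K(c):
    f=210/np.tan(np.radians(c['vfov'])/2)
    return np.array([[f,0,c['cx']],[0,f,c['cy']],[0,0,1]])
def ray(c,P,uv):
    q=cv2.undistortPoints(np.array(uv,float).reshape(-1,1,2),K(c),np.array(c['dist'],float)).reshape(-1,2)
    d=np.c_[q[:,0],-q[:,1],-np.ones(len(q))]@P[:3,:3].T
    return P[:3,3],d
def onz(c,P,uv,z):
    o,d=ray(c,P,uv); return o+d*((z-o[2])/d[:,2:3])
def proj(c,P,X):
    Y=(np.array(X,float).reshape(-1,3)-P[:3,3])@P[:3,:3]
    Y=Y*[1,-1,-1]
    return cv2.projectPoints(Y,np.zeros(3),np.zeros(3),K(c),np.array(c['dist'],float))[0].reshape(-1,2)
E
python3 - <<'E'
from h import *
import pickle
print(get_obs()['time'],get_obs()['tcp_rot'])
D={}
for n in('scene','top'):
    c=cap(n);D[n]=c
    print(n,np.round(c['pose'],3).tolist(),c['vfov'],c['cx'],c['cy'],c['dist'])
    cv2.imwrite(f'pics/{n}0.png',cv2.resize(c['pixels'][:,:,::-1],(800,600),interpolation=cv2.INTER_CUBIC))
pickle.dump(D,open('d.pkl','wb'))
E
```

```text
pics
0.0 [-3.14000968e+00 -2.12857807e-04  3.08770912e-01]
scene [[-0.216, -0.638, 0.739, 1180.152], [0.976, -0.13, 0.173, 82.423], [-0.014, 0.759, 0.651, 615.26], [0.0, 0.0, 0.0, 1.0]] 57.59724913007809 284.50556471602465 209.38440627506122 [0.02911465 0.         0.         0.         0.        ]
top [[0.013, 0.992, -0.129, 443.353], [-1.0, 0.012, -0.01, -67.428], [-0.008, 0.129, 0.992, 1317.016], [0.0, 0.0, 0.0, 1.0]] 43.51644855042049 273.52275444211625 202.01894656596406 [-0.0076958  0.         0.         0.         0.       ]
```

View pics/scene0.png

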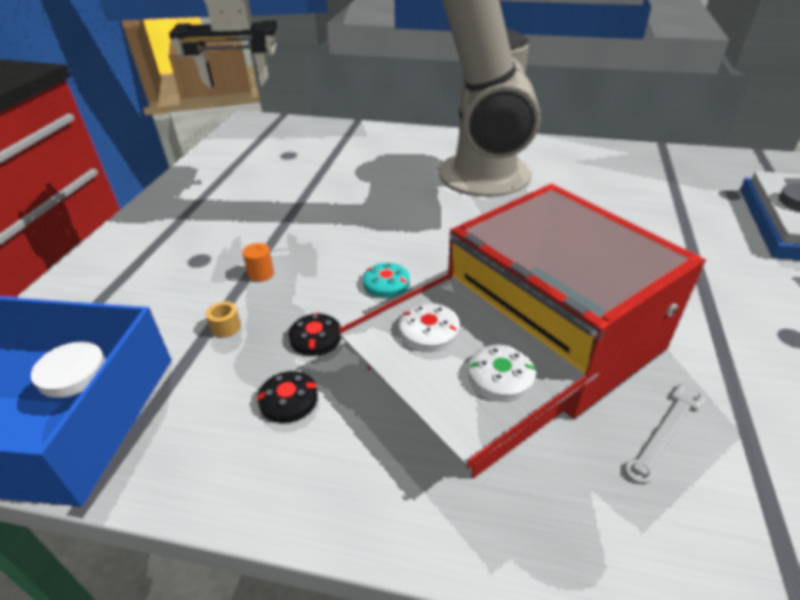

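View pics/top0.png

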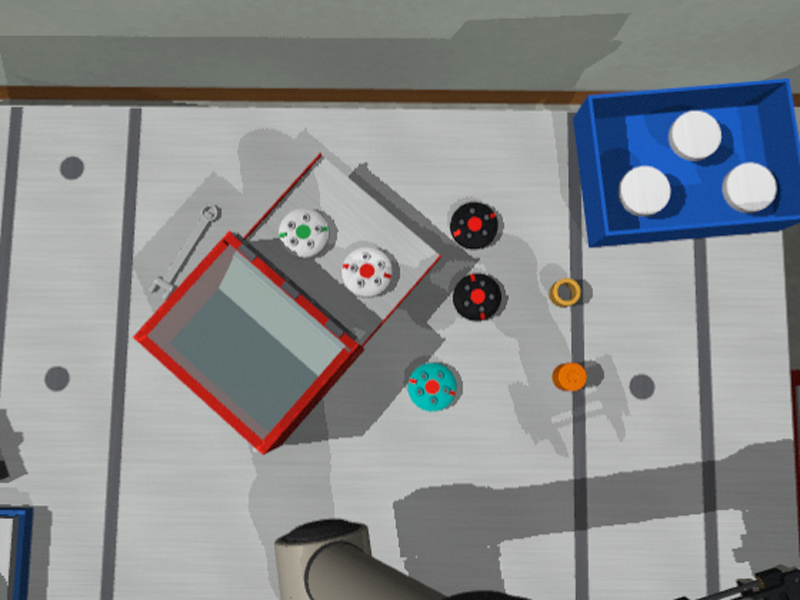

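Run:
```python
from h import *
import pickle
from scipy.optimize import least_squares
D=pickle.load(open('d.pkl','rb'));c=D['top'];P=np.array(c['pose'])
s=.7
B=np.array([[0,135,172],[0,-135,172],[220,-135,172],[220,135,172],[-200,135,90],[-200,-135,90]])
px=np.array([[232,233],[362,348],[264,453],[135,338],[320,155],[439,257]])*s
W=lambda q:np.c_[B[:,0]*np.cos(q[2])-B[:,1]*np.sin(q[2])+q[0],B[:,0]*np.sin(q[2])+B[:,1]*np.cos(q[2])+q[1],B[:,2]]
best=min((least_squares(lambda q:(proj(c,P,W(q))-px).ravel(),[500,0,a],loss='soft_l1') for a in(0,1.5,3,-1.5)),key=lambda r:r.cost)
q=best.x;print('box',q,np.degrees(q[2]),'res px',np.round(best.fun.reshape(-1,2),1).tolist())
R=np.array([[np.cos(q[2]),np.sin(q[2])],[-np.sin(q[2]),np.cos(q[2])]])
for n in('top','scene'):
    cc=D[n];PP=np.array(cc['pose']);H=cv2.cvtColor(cc['pixels'],cv2.COLOR_RGB2HSV)
    for lab,u0 in(('red',{'top':(367,270),'scene':(429,320)}),('green',{'top':(303,232),'scene':(502,365)})):
        u=np.array(u0[n])*s
        h=H[...,0];m=(H[...,1]>110)&((h<10)|(h>170) if lab=='red' else (h>45)&(h<90))
        yy,xx=np.nonzero(m);k=np.hypot(xx-u[0],yy-u[1])<9
        ctr=[xx[k].mean()+0,yy[k].mean()+0]
        X=onz(cc,PP,[ctr],80+24)[0];print(n,lab,np.round(ctr,1),'world',X.round(1),'box',(R@(X[:2]-q[:2])).round(1))
cc=D['scene'];print('scene check',np.round(proj(cc,np.array(cc['pose']),W(q))/s,0).tolist())
for b in[(-130,0),(0,0),(10,-30)]: print(b,(R.T@np.array(b)+q[:2]).round(1))
a=c['pixels'][130:230,180:280,::-1];b=D['scene']['pixels'][195:295,270:370,::-1]
cv2.imwrite('pics/crop1.png',cv2.resize(np.hstack([a,b]),(800,400),interpolation=cv2.INTER_CUBIC))
w=cap('wrist');print(np.round(w['T_tool_cam'],2).tolist())
```

```text
box [589.30207307 170.51805528  22.70934297] 1301.149507504011 res px [[55.4, -0.3], [-130.9, -1.7], [1.4, 3.3], [187.7, 1.8], [-55.1, -0.7], [-226.7, -0.4]]
top red [256.4 189.1] world [630.7 -15.  104. ] box [ 90.9 166.9]
top green [211.9 161.9] world [694.3  90.9 104. ] box [-26.6 129. ]
scene red [300.  223.2] world [634.3 -14.6 104. ] box [ 87.9 169. ]
scene green [351.3 254.9] world [698.3  91.2 104. ] box [-29.9 131.4]
scene check [[490.0, 311.0], [652.0, 247.0], [547.0, 180.0], [404.0, 225.0], [594.0, 478.0], [762.0, 383.0]]
(-130, 0) [687.2 256.1]
(0, 0) [589.3 170.5]
(10, -30) [562.  186.5]
[[-0.0, 0.96, 0.28, 76.98], [1.0, 0.0, -0.0, -0.97], [-0.0, 0.28, -0.96, -157.92], [0.0, 0.0, 0.0, 1.0]]
```

View pics/crop1.png

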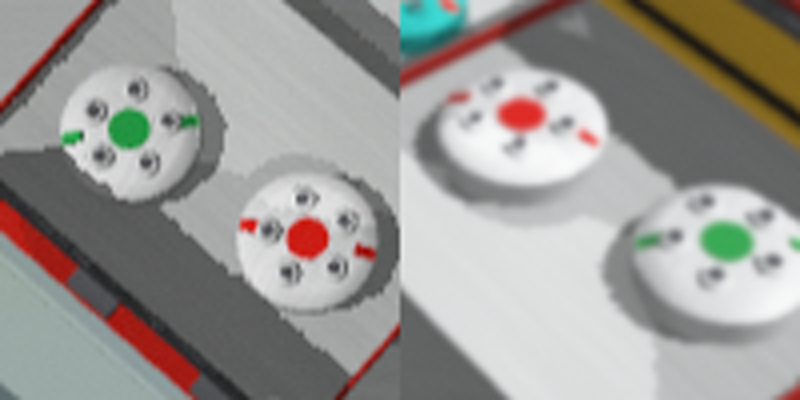

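```bash
cat > b.py <<'E'
from h import *
import pickle
from scipy.optimize import least_squares
D=pickle.load(open('d.pkl','rb'));c=D['top'];P=np.array(c['pose'])
s=.7
B=np.array([[0,-135,172],[0,135,172],[220,135,172],[220,-135,172],[-200,-135,90],[-200,135,90]])
px=np.array([[232,233],[362,348],[264,453],[135,338],[320,155],[439,257]])*s
W=lambda q:np.c_[B[:,0]*np.cos(q[2])-B[:,1]*np.sin(q[2])+q[0],B[:,0]*np.sin(q[2])+B[:,1]*np.cos(q[2])+q[1],B[:,2]]
best=least_squares(lambda q:(proj(c,P,W(q))-px).ravel(),[500,0,2.4],loss='soft_l1')
q=best.x
R=np.array([[np.cos(q[2]),np.sin(q[2])],[-np.sin(q[2]),np.cos(q[2])]])
E
python3 - <<'E'
from b import *
print('box',q,np.degrees(q[2]),'res',np.round(best.fun.reshape(-1,2),1).tolist())
for X in[(630.7,-15),(694.3,90.9),(634.3,-14.6),(698.3,91.2)]:print((R@(np.array(X)-q[:2])).round(1))
cc=D['scene'];print('scene check',np.round(proj(cc,np.array(cc['pose']),W(q))/s,0).tolist())
E
```

```text
box [590.31868635  90.86211144   2.43942007] 139.76847474246281 res [[-0.8, -0.6], [-0.5, -1.3], [0.2, 3.1], [-0.9, 0.7], [1.0, -0.7], [3.0, 0.2]]
[-99.2  54.7]
[-79.4 -67.2]
[-101.7   52.1]
[-82.2 -70. ]
scene check [[598.0, 325.0], [447.0, 226.0], [549.0, 180.0], [703.0, 256.0], [466.0, 456.0], [337.0, 324.0]]
```

```bash
cat > t.py <<'E'
from b import *
from scipy.spatial.transform import Rotation as Ro
def tgt(bx,by,h,lean,n=1):
    """TCP at box (bx,by), h above shelf, lean deg -> dp(m), rotvec in tool axes"""
    o=get_obs();p=np.array(o['tool_pos']);T=Ro.from_euler('xyz',o['tcp_rot'])
    ex=np.array([np.cos(q[2]),np.sin(q[2]),0]);ey=np.array([-ex[1],ex[0],0]);l=np.radians(lean)
    z=np.sin(l)*ex-np.cos(l)*np.array([0,0,1]);y=-ey
    Rt=Ro.from_matrix(np.c_[np.cross(y,z),y,z])
    X=np.r_[R.T@np.array([bx,by])+q[:2],80+h]
    print('dp',(T.inv().apply(X-p)/1000).round(4).tolist(),'rot',(T.inv()*Rt).as_rotvec().round(3).tolist())
def st():
    o=get_obs();p=np.array(o['tool_pos']);T=Ro.from_euler('xyz',o['tcp_rot']).as_matrix()
    print('t',round(o['time'],2),'box',(R@(p[:2]-q[:2])).round(1),'h',round(p[2]-80,1),'lean',np.degrees(np.arctan2(T[:2,2]@R[0],-T[2,2])).round(1),'side',np.degrees(np.arcsin(T[:2,2]@R[1])).round(1),'j',np.round(o['joint_positions'],3),'F',np.round(o['contact_force'],1))
E
python3 -c "
from t import *
st();tgt(-165,53,150,0)"
```

```text
t 0.15 box [-52.6 729.2] h 146.2 lean 0.1 side -0.0 j [-1.408  0.343  1.525 -0.     1.275 -0.146] F [-0.  -0.3 -0.1]
dp [0.6327, -0.2639, -0.0034] rot [-0.001, -0.001, -2.131]
```

```bash
python3 -m pendant '{"dp":[[0.05,-0.02,0],[0.1,-0.04,0],[0.15,-0.06,0],[0.2,-0.08,0],[0.25,-0.10,0],[0.3,-0.12,0],[0.35,-0.14,0],[0.4,-0.165,0]],"rotation":[[0,0,-0.16],[0,0,-0.32],[0,0,-0.48],[0,0,-0.64],[0,0,-0.8],[0,0,-0.96],[0,0,-1.12],[0,0,-1.28]]}' 0.03
python3 -c "
from t import *
st();tgt(-165,53,150,0)"
```

```text
time: 1.15
tool_pos: [491.7, -220.2, 226.5]
tcp_rot: [-3.141, 0.0, 1.594]
contact_force: [0.2, -0.9, 0.0]
grip_width: 30.0
finger_force: 0.0
t 1.15 box [-125.6  301.2] h 146.5 lean 0.0 side 0.0 j [-0.563  0.367  1.487 -0.     1.288 -0.586] F [ 0.2 -0.9  0. ]
dp [0.1596, 0.1941, -0.0035] rot [-0.0, 0.0, -0.846]
```

```bash
python3 -m pendant '{"dp":[[0.03,0.036,0],[0.06,0.072,0],[0.09,0.109,0],[0.12,0.145,0],[0.145,0.175,0],[0.16,0.194,0],[0.16,0.194,0],[0.16,0.194,0]],"rotation":[[0,0,-0.16],[0,0,-0.32],[0,0,-0.48],[0,0,-0.64],[0,0,-0.78],[0,0,-0.846],[0,0,-0.846],[0,0,-0.846]]}'
python3 - <<'E'
from t import *
st();tgt(-165,53,14,15)
o=get_obs();w=cap('wrist');cv2.imwrite('pics/w1.png',w['pixels'][:,:,::-1])
T=np.eye(4);T[:3,:3]=Ro.from_euler('xyz',o['tcp_rot']).as_matrix();T[:3,3]=o['tool_pos']
Pw=T@np.array(w['T_tool_cam'])
pickle.dump((w,Pw),open('w1.pkl','wb'))
H=cv2.cvtColor(w['pixels'],cv2.COLOR_RGB2HSV);h=H[...,0]
m=((H[...,1]>130)&(H[...,2]>90)&((h<8)|(h>172))).astype(np.uint8)
n,l,s_,ct=cv2.connectedComponentsWithStats(m)
for i in range(1,n):
    if s_[i,4]>60:
        X=onz(w,Pw,[ct[i]],104)[0];print(s_[i].tolist(),ct[i].round(),(R@(X[:2]-q[:2])).round(1))
E
```

```text
time: 2.15
tool_pos: [680.9, -58.6, 226.3]
tcp_rot: [-3.141, -0.001, 2.433]
contact_force: [0.4, 0.1, -0.5]
grip_width: 29.8
finger_force: 0.0
t 2.15 box [-165.7   55.5] h 146.3 lean 0.0 side 0.1 j [-1.980e-01  6.490e-01  1.015e+00 -1.000e-03  1.478e+00 -1.060e+00] F [ 0.4  0.1 -0.5]
dp [0.0006, 0.0027, 0.1323] rot [-0.0, 0.261, -0.006]
[191, 7, 19, 228, 882] [200. 126.] [-98.1 122. ]
[477, 10, 34, 222, 704] [494. 122.] [ -93.5 -131.1]
[109, 40, 14, 10, 86] [116.  45.] [-31.5 186.9]
[77, 48, 22, 25, 424] [88. 60.] [-42.1 212. ]
[314, 101, 13, 13, 92] [320. 106.] [-82.6  21.1]
[268, 112, 29, 30, 674] [282. 127.] [-98.9  52.1]
[240, 140, 15, 13, 104] [247. 146.] [-115.    82.3]
[133, 203, 22, 21, 348] [143. 213.] [-173.9  179.5]
[163, 224, 13, 9, 69] [169. 228.] [-188.9  157.4]
```

View pics/w1.png

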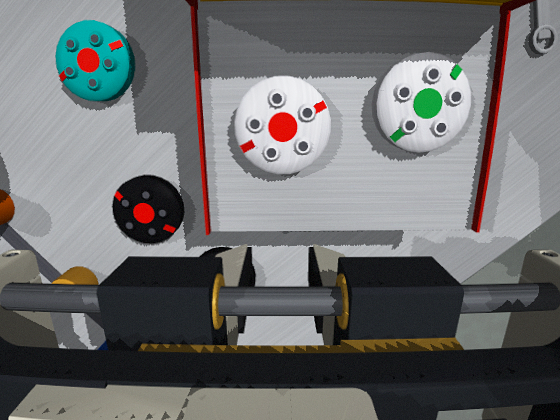

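Run:
```python
from t import *
w,Pw=pickle.load(open('w1.pkl','rb'))
for u in[(210,234),(476,231),(192,10),(508,12)]:
    X=onz(w,Pw,[u],90)[0];print(u,X.round(1),(R@(X[:2]-q[:2])).round(1))
c=D['scene'];P=np.array(c['pose'])
for u in[(341,330),(472,463)]:
    X=onz(c,P,[np.array(u)*.7],90)[0];print('scene',(R@(X[:2]-q[:2])).round(1))
for u in[(452,234),(600,325),(551,185),(703,261)]:
    X=onz(c,P,[np.array(u)*.7],172)[0];print('scene roof',(R@(X[:2]-q[:2])).round(1))
```

```text
(210, 234) [ 663.9 -132.1   90. ] [-200.2  122.7]
(476, 231) [832.6  68.9  90. ] [-199.2 -139.7]
(192, 10) [512.   -7.9  90. ] [ -4.  125.9]
(508, 12) [682.4 196.8  90. ] [  -1.9 -140.4]
scene [-202.1  121.2]
scene [-200.9 -145.4]
scene roof [ -8.4 114.7]
scene roof [   1.9 -136.7]
scene roof [210.5 121.9]
scene roof [ 208.9 -141.6]
```

```bash
python3 -m pendant '{"dp":[[0,-0.001,0.03],[0,-0.003,0.06],[0,-0.003,0.085],[0,-0.003,0.105],[0,-0.003,0.12],[0,-0.003,0.13],[0,-0.003,0.136],[0,-0.003,0.136]],"rotation":[[0,0.05,0],[0,0.1,0],[0,0.15,0],[0,0.2,0],[0,0.24,0],[0,0.26,0],[0,0.26,0],[0,0.26,0]]}'
python3 - <<'E'
from t import *
st();tgt(-100,52.5,8,15);tgt(-100,52.5,9,30)
E
```

```text
time: 3.2
tool_pos: [679.6, -60.1, 90.8]
tcp_rot: [-3.142, -0.26, 2.435]
contact_force: [-0.2, 0.7, -0.6]
grip_width: 30.1
finger_force: 0.0
t 3.2 box [-165.6   57.6] h 10.8 lean 14.9 side -0.1 j [-0.253  0.887  0.95   0.113  1.54  -1.134] F [-0.2  0.7 -0.6]
dp [0.0627, 0.0048, 0.0196] rot [0.001, 0.002, -0.004]
dp [0.063, 0.0048, 0.0186] rot [0.002, 0.264, -0.004]
```

```bash
python3 -m pendant '{"dp":[[0.001,0.005,0.002],[0.009,0.005,0.004],[0.018,0.005,0.006],[0.027,0.005,0.009],[0.036,0.005,0.011],[0.045,0.005,0.013],[0.054,0.005,0.016],[0.063,0.005,0.018]],"rotation":[[0,0,0],[0,0.03,0],[0,0.06,0],[0,0.1,0],[0,0.14,0],[0,0.18,0],[0,0.22,0],[0,0.26,0]]}'
python3 - <<'E'
from t import *
st();tgt(-40,52.5,11,45)
E
```

```text
time: 4.2
tool_pos: [632.6, -13.5, 89.3]
tcp_rot: [-3.141, -0.523, 2.435]
contact_force: [0.0, -0.8, -0.2]
grip_width: 29.9
finger_force: 0.3
t 4.2 box [-99.7  52.4] h 9.3 lean 30.0 side -0.1 j [-0.254  0.942  0.927  0.224  1.747 -1.132] F [ 0.  -0.8 -0.2]
dp [0.0525, -0.0003, 0.0284] rot [0.003, 0.263, -0.004]
```

```bash
python3 -m pendant '{"dp":[[0.006,0,0.004],[0.013,0,0.007],[0.02,0,0.011],[0.027,0,0.015],[0.034,0,0.018],[0.041,0,0.022],[0.047,0,0.025],[0.0525,0,0.028]],"rotation":[[0,0.03,0],[0,0.06,0],[0,0.1,0],[0,0.14,0],[0,0.18,0],[0,0.22,0],[0,0.25,0],[0,0.26,0]]}'
python3 - <<'E'
from t import *
st();tgt(-10,52.5,11,46);tgt(8,52.5,11,47)
c=cap('scene');a=c['pixels'][110:310,230:510,::-1]
b=cap('top')['pixels'][90:330,80:330,::-1]
cv2.imwrite('pics/s2.png',np.hstack([cv2.resize(a,(420,300)),cv2.resize(b,(312,300))]))
E
```

```text
time: 5.2
tool_pos: [587.6, 24.8, 91.0]
tcp_rot: [-3.141, -0.781, 2.434]
contact_force: [0.6, -1.0, -0.2]
grip_width: 30.1
finger_force: 0.6
t 5.2 box [-40.6  52.2] h 11.0 lean 44.8 side -0.2 j [-0.258  1.     0.938  0.331  1.915 -1.125] F [ 0.6 -1.  -0.2]
dp [0.0218, -0.0005, 0.0215] rot [0.003, 0.022, -0.004]
dp [0.0345, -0.0006, 0.0342] rot [0.003, 0.039, -0.004]
```

View pics/s2.png

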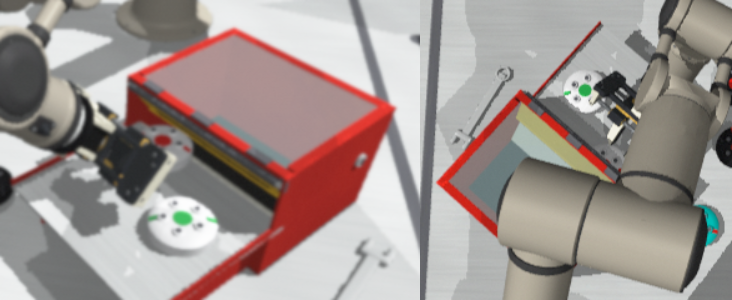

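```bash
python3 -m pendant '{"dp":[[0.005,0,0.005],[0.01,0,0.01],[0.015,0,0.015],[0.02,0,0.02],[0.025,0,0.025],[0.03,0,0.03],[0.0345,0,0.034],[0.0345,0,0.034]],"rotation":[[0,0.005,0],[0,0.01,0],[0,0.015,0],[0,0.02,0],[0,0.025,0],[0,0.03,0],[0,0.039,0],[0,0.039,0]]}'
python3 - <<'E'
from t import *
st();tgt(14,52.5,11,49)
c=cap('scene');a=c['pixels'][110:310,230:510,::-1]
b=cap('top')['pixels'][90:330,80:330,::-1]
cv2.imwrite('pics/s3.png',np.hstack([cv2.resize(a,(420,300)),cv2.resize(b,(312,300))]))
E
```

```text
time: 6.3
tool_pos: [550.6, 56.7, 91.8]
tcp_rot: [3.142, -0.82, 2.435]
contact_force: [-0.4, 0.1, 2.7]
grip_width: 30.0
finger_force: 1.2
t 6.3 box [ 8.3 51.8] h 11.8 lean 47.0 side -0.2 j [-0.233  0.945  1.087  0.354  1.854 -1.132] F [-0.4  0.1  2.7]
dp [0.0033, -0.0007, 0.0047] rot [0.003, 0.035, -0.003]
```

View pics/s3.png

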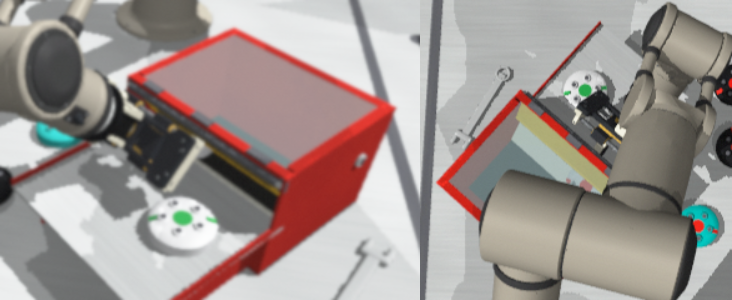

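Run:
```python
from t import *
b=cap('top')['pixels'][170:250,130:240,::-1]
cv2.imwrite('pics/s4.png',cv2.resize(b,(770,560),interpolation=cv2.INTER_CUBIC));st()
```

```text
t 6.45 box [ 7.8 51.9] h 10.9 lean 46.9 side -0.2 j [-0.234  0.946  1.086  0.354  1.853 -1.132] F [ 0.9  0.4 -1.3]
```

View pics/s4.png

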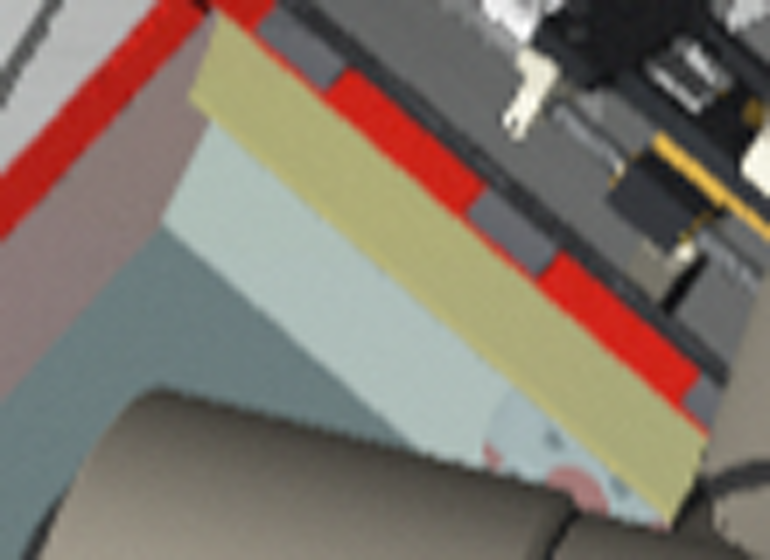

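Run:
```python
from t import *
X=onz(c,P,[(212.6,240)],104)[0];print((R@(X[:2]-q[:2])).round(1))
X=onz(c,P,[(212.6,240)],80)[0];print((R@(X[:2]-q[:2])).round(1))
tgt(17,52.5,11,50)
```

```text
[56.4 56.5]
[57.3 53.4]
dp [0.0064, -0.0006, 0.0067] rot [0.003, 0.053, -0.003]
```

```bash
python3 -m pendant '{"dp":[[0.002,0,0.002],[0.004,0,0.004],[0.0065,0,0.0067],[0.0065,0,0.0067],[0.0065,0,0.0067]],"rotation":[[0,0.02,0],[0,0.04,0],[0,0.053,0],[0,0.053,0],[0,0.053,0]]}'
python3 - <<'E'
from t import *
st();tgt(-60,52.5,18,42)
b=cap('top')['pixels'][170:250,130:240,::-1]
cv2.imwrite('pics/s5.png',cv2.resize(b,(770,560),interpolation=cv2.INTER_CUBIC))
E
```

```text
time: 7.08
tool_pos: [543.9, 62.2, 91.5]
tcp_rot: [-3.141, -0.872, 2.435]
contact_force: [-0.3, -0.8, 0.2]
grip_width: 30.1
finger_force: 0.1
t 7.08 box [16.9 51.8] h 11.5 lean 49.9 side -0.2 j [-0.235  0.963  1.085  0.375  1.886 -1.132] F [-0.3 -0.8  0.2]
dp [-0.0445, -0.0003, -0.063] rot [0.003, -0.139, -0.003]
```

View pics/s5.png

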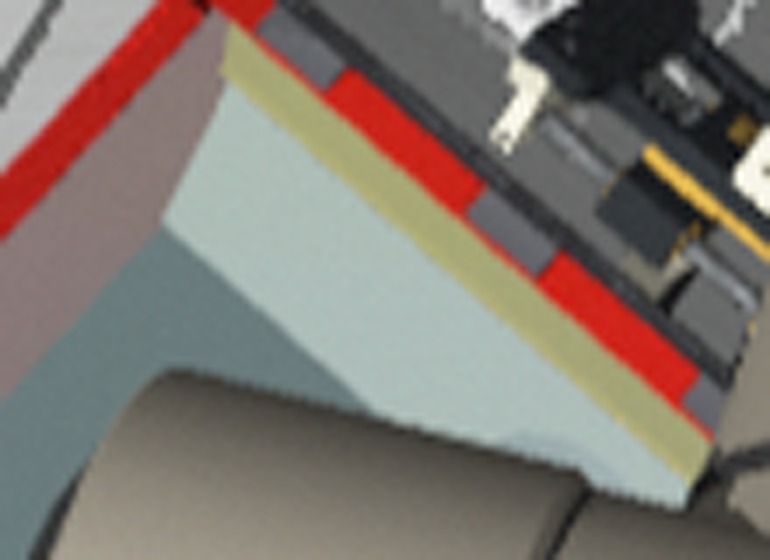

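```bash
python3 -m pendant '{"dp":[[-0.007,0,-0.008],[-0.014,0,-0.017],[-0.021,0,-0.026],[-0.028,0,-0.035],[-0.034,0,-0.044],[-0.04,0,-0.054],[-0.0445,0,-0.063],[-0.0445,0,-0.063]],"rotation":[[0,0,0],[0,0,0],[0,-0.02,0],[0,-0.05,0],[0,-0.08,0],[0,-0.11,0],[0,-0.139,0],[0,-0.139,0]]}'
python3 - <<'E'
from t import *
st();tgt(-150,52.5,130,10)
E
```

```text
time: 8.12
tool_pos: [602.9, 12.0, 98.7]
tcp_rot: [3.141, -0.731, 2.435]
contact_force: [0.3, 0.7, 0.3]
grip_width: 29.9
finger_force: 0.0
t 8.12 box [-60.5  52. ] h 18.7 lean 41.9 side -0.2 j [-0.262  0.996  0.893  0.311  1.917 -1.122] F [0.3 0.7 0.3]
dp [0.0077, 0.0, -0.1426] rot [0.003, -0.556, -0.004]
```

```bash
python3 -m pendant '{"dp":[[0,0,-0.02],[0.001,0,-0.04],[0.002,0,-0.06],[0.004,0,-0.08],[0.006,0,-0.1],[0.007,0,-0.12],[0.008,0,-0.142],[0.008,0,-0.142]],"rotation":[[0,-0.04,0],[0,-0.1,0],[0,-0.18,0],[0,-0.26,0],[0,-0.34,0],[0,-0.42,0],[0,-0.5,0],[0,-0.556,0]]}'
python3 - <<'E'
from t import *
st()
c=cap('scene');a=c['pixels'][110:350,150:510,::-1]
b=cap('top')['pixels'][90:330,80:330,::-1]
cv2.imwrite('pics/s6.png',np.hstack([cv2.resize(a,(450,300)),cv2.resize(b,(312,300))]))
E
```

```text
time: 9.12
tool_pos: [671.8, -46.4, 213.1]
tcp_rot: [3.138, -0.167, 2.435]
contact_force: [-0.0, -0.1, -0.6]
grip_width: 30.1
finger_force: 0.0
t 9.12 box [-150.8   52.1] h 133.1 lean 9.6 side -0.2 j [-0.221  0.728  0.916  0.081  1.644 -1.085] F [-0.  -0.1 -0.6]
```

View pics/s6.png

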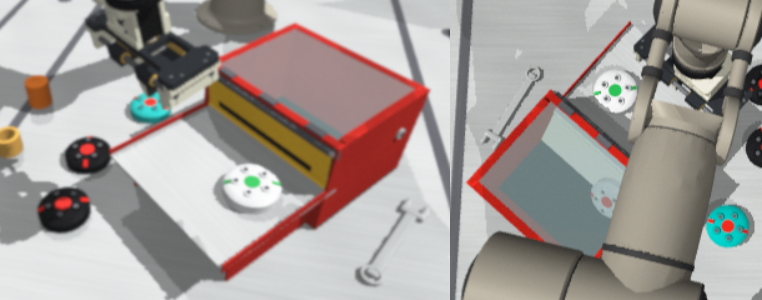

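```bash
python3 -c "
from plant import workorder
print(workorder.close_job())"
```

```text
the job is handed in; nothing more can be done
None
```

The red-marked cover was pushed under the flap and dropped into the reject box. The fingers are out, the last pictures show the flap shut and the green cover and bench items apparently unmoved, and the job was handed in after about 9 s of robot time.

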